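# Hold the shelf bracket against the sprung splash strip for screwing

## Task

Be my third hand: stand the wooden shelf bracket on the counter with its back plate flat against the sprung steel strip of the blue tiled upstand, centred between the two red marks. Press it steadily against the strip with about 10 N (springs in by about 10 mm, never squeezed flat) for at least two seconds, and finish while still holding and pressing it, so that I can screw it down. Leave the cup, milk pan and cereal container where they stand.

Things in the scene. Friction and masses are not known exactly. Their poses are not given: they have to be found in the camera images.
- bracket_mid (a point): Loose wooden shelf bracket, 0.17 kg, on its foot (80 x, 110 y, 10 mm thick). Axes: x towards its back plate, y along the plate, z up. An upright rib on the middle line, 18 mm thick in y, from x = -36 to +28 mm, top 60 mm above the counter, is the grip, taken across its thickness from above. This point is at the foot's centre, 30 mm above the underside.
- bracket_back (a point): Bottom edge, mid-width, of the bracket's back face (the face that goes against the strip): 40 mm along +x from bracket_mid and 30 mm lower; same axes. The back plate is 12 mm thick, 110 wide, its top 60 mm above the counter.
- bracket: The same bracket; origin at the centre of its underside, same axes.
- seat (a point): Fixed point on the counter under the front face of the unpressed strip, half-way between the red marks. x points level into the strip (pressing direction), y along it, z up. Right: bracket_back on this x axis, about 10 mm (the springs' squeeze) beyond this point, x axes parallel. Marks: 4 mm wide lines, 62 mm either side of the centre, so 5 mm clear of a centred bracket's edges.
- upstand: Fixed block of blue tile, 40 deep, 220 wide, 69 mm tall, carrying the sprung strip on its front; origin and axes as seat. The block's front lies 34 mm behind seat, so it begins at x = +34 mm.
- strip (a joint): How far the steel strip is pushed in, m: 0 free, 0.022 springs flat. Strip upright, 200 mm wide, 4 thick, from 4 to 60 mm above the counter; it slides along seat's x on springs of together 1.0 N per mm, no preload: 10 mm in means 10 N.
- cup_mid (a point): Loose yellow plastic cup, 76 mm across the rim, 85 tall; point half-way up its axis. Leave alone.
- pan_mid (a point): Loose stainless milk pan, 132 mm across, 85 tall, with a black handle along its own +x, reaching 207 mm from the axis; point half-way up the axis. Leave alone.
- container_mid (a point): Loose clear cereal container with red clip-on lid, 108 x 108 x 204 mm; point half-way up. Leave alone.
Things that resemble listed ones, but are neither listed nor needed, are in the scene too. Leave any pink look-alike of the bracket alone.

How it is judged:
On the way:
1. the bracket is pressed squarely on the strip, between the marks, with 5 to 16 N for 1.5 s (contact force between bracket and upstand between 5 and 16 N and value of joint strip between 0.004 and 0.0165 m and y of bracket_back in the frame of seat between -0.012 and 0.012 m and x of bracket_back in the frame of seat between 0 and 0.02 m and angle between the x axis of bracket_mid and the x axis of seat, either way round below 0.1 rad and angle between bracket_mid's own z axis and vertical below 0.08 rad and height (world z) of bracket_back below 0.005 m and contact force between the fingers and bracket above 2 N and linear speed of bracket below 0.01 m/s), for 1.5 s.
At the end, for the whole second after the job is handed in: Robot still pushes the bracket (over 2 N); bracket presses the strip with 5 to 16 N, strip 4 to 16.5 mm in; centred between the marks within 12 mm; square within 0.1 rad, upright within 0.08 rad, foot on the counter (under 5 mm), still (under 10 mm/s) (all of step 1); the arm keeps its last pose, push and grip.
It fails at once if the springs behind the steel strip are squeezed flat (strip in by more than 20 mm) (value of joint strip above 0.02 m).
It fails at once if the yellow cup is moved by more than 30 mm or tipped (distance of cup_mid from where it was at the start of the episode above 0.03 m or angle between cup_mid's own z axis and vertical above 0.35 rad).
It fails at once if the milk pan is moved by more than 30 mm or tipped (distance of pan_mid from where it was at the start of the episode above 0.03 m or angle between pan_mid's own z axis and vertical above 0.35 rad).
It fails at once if the cereal container is moved by more than 30 mm or tipped (distance of container_mid from where it was at the start of the episode above 0.03 m or angle between container_mid's own z axis and vertical above 0.35 rad).
It also fails if it takes over 56 s, if anything falls off the work surface, if the arm or the gripper's body presses on something with over 40 N, if the wrist force passes 120 N, or if a joint passes its speed limit or range.

## Robot

A 6-joint arm with a two-finger parallel gripper is mounted at the origin on the work surface. World frame = base frame: x ahead of the robot, y to its left, z up, the work surface at z = 0. Lengths are in m, angles in rad, forces in N, time in s.
With the tool pointing down it reaches from about 0.325 to 1 m from the base axis. Payload 5.1 kg.
Tool frame: the origin (TCP) lies at the very end of the fingers, on their centre line; the grasp point (between the pads) lies 19 mm behind it; z points along the fingers, y is the line along which they close (so a half turn about z gives the same grasp; the last joint's range is limited). The gripper opens to 85 mm and grips with 20 to 120 N. Pads are 22 mm wide; open, the fingers measure 114 mm over their backs; the gripper's body (76 mm by 85 mm) begins 54 mm behind the grasp point. The pads swing forward as they close: fully open they stand 13 mm farther back than shut.
Start: joints at [1.133, 0.124, 1.65, -0, 1.367, -0.083], TCP at [0.226, 0.609, 0.192] pointing down, gripper open.
Joint ranges: [-2.61, 2.61], [-1.02, 2.33], [0.03, 2.71], [-1.35, 4.49], [0.32, 2.68], [-2.91, 2.91]. Speed limits (rad/s): [2.57, 2.57, 3.14, 3.14, 3.14, 3.14].

## Interface

Orientations are given as a unit quaternion [x, y, z, w].
In Python, from rig import sense, get_image, finish_job gives the robot as it stands.
- The arm moves only by the tool arm_command, never from a script. Its arguments are lists of equal length, an entry for each row: "turn": the turn, a rotation vector about the tool's x, y, z in degrees, a list of three; "translation": the shift along the tool's x, y, z in m, a list of three; "jaw": the finger opening in m, from 0 to 0.0854. In form: {"turn": [[ax, ay, az], ...], "translation": [[dx, dy, dz], ...], "jaw": [jaw, ...]}. A call has 1 to 12 rows; each row is the pose to reach, as a shift and turn from the pose commanded when the call began, along the tool's axes at that moment; what a row does not reach only later rows make up. A row lasts 1/10 s, in which the tool goes at most 50 mm and 8.59 degrees, less where a joint would pass 70% of its speed; a pose out of reach is approached as far as the arm can. A call with a gripper value outside its range is refused whole. The fingers move at their own pace and stop on an object; the grip force is fixed at half the most. Time passes only in rows, so rows that repeat a pose let the fingers close. It gives the time, the measured TCP pose, the force, the opening and the grip force at its end, in the units of the state.
- sense(): the state, without advancing time (a new reading comes with each control period).
- get_image(name): name is "side" or "top" or "wrist"; returns a dict with "img" (420x560x3 uint8, red, green, blue), "fovy" (degrees; the focal length in pixels is half the picture's height over the tangent of half this angle, whatever the lens; pixels are square), "cx", "cy" (the principal point, pixels), "k1" (the pictures are not rectified: a ray, as slopes to the right and down, at radius r is drawn at 1 + k1 r^2 times it, then the intrinsics apply), "eye" and "attitude" of the camera in the world. Camera axes: x right, y up, looking along -z (the intrinsics and any distortion apply to the point x, -y, -z); pixel columns grow to the right and rows downward; lengths in m; the calibration is good to about 2 mm. A picture is of the moment at which its call begins. There is no depth.
- finish_job(): hands the job in; it is judged then, once.
The state is a dict: "time_s": time; "joints": joint angles; "joint_velocities": joint speeds; "tau": joint torques, N m; "ee_pos": TCP position; "ee_rot": TCP orientation; "force": force on the tool from outside, world axes, zero at the start; "wrist_torque": the same for the moment, N m; "grip_width": finger opening in m; "grip_force": force on a finger pad.
Only numpy, scipy, OpenCV 4.12 (cv2) and the standard library are available. Lean on these libraries where they do the work, as an engineer would, in place of code of your own. Each camera call takes 0.05 s, during which the arm holds its last target. There are 200 camera calls.

## Working session

There is one attempt and no reset: what is moved stays moved. The work goes in short steps, Python scripts to look and compute and a tool call to move; the robot and the scene stay as the last step left them, time stands still between calls to the robot, and variables do not carry over. Pictures are saved under pics/ and viewed, at most 10 in all, crops included, and the job is handed in when it is done.

Besides the shell and the picture viewer there is one more tool, called by a JSON object that holds its "api" and its "payload". arm_command: Moves the arm, as the interface text tells. Its arguments: {"type":"object","properties":{"turn":{"type":"array","items":{"type":"array","items":{"type":"number"}}},"translation":{"type":"array","items":{"type":"array","items":{"type":"number"}}},"jaw":{"type":"array","items":{"type":"number"}}},"required":["turn","translation","jaw"]}

```bash
mkdir -p pics
cat > h.py <<'E'
import numpy as np, cv2
from rig import sense, get_image, finish_job
from scipy.spatial.transform import Rotation as R
def att(c):
    a=np.array(c["attitude"]); return a if a.shape==(3,3) else R.from_quat(a).as_matrix()
def K(c):
    f=210/np.tan(np.radians(c["fovy"])/2); return np.array([[f,0,c["cx"]],[0,f,c["cy"]],[0,0,1]])
def ray(c,u,v):
    p=cv2.undistortPoints(np.array([[[u,v]]],float),np.eye(3),None)[0,0]
    k=K(c); d=np.array([(u-k[0,2])/k[0,0],(v-k[1,2])/k[1,1]])
    r=d.copy()
    for _ in range(30): r=d/(1+c["k1"]*(r@r))
    w=att(c)@np.array([r[0],-r[1],-1]); return np.array(c["eye"]),w
def onz(c,u,v,z):
    e,w=ray(c,u,v); return e+w*(z-e[2])/w[2]
def proj(c,P):
    q=att(c).T@(np.array(P)-np.array(c["eye"])); r=np.array([q[0],-q[1]])/-q[2]
    r=r*(1+c["k1"]*(r@r)); k=K(c); return np.array([k[0,0]*r[0]+k[0,2],k[1,1]*r[1]+k[1,2]])
def save(c,n): cv2.imwrite("pics/"+n,c["img"][:,:,::-1])
E
python3 - <<'E'
from h import *
import pickle
d={}
for n in("top","side"):
    c=get_image(n); d[n]=c; save(c,n+"0.png"); print(n,{k:np.round(v,4).tolist() for k,v in c.items() if k!="img"})
pickle.dump(d,open("d.pkl","wb"))
a=np.hstack([d["top"]["img"],]); print(sense())
E
```

```text
top {'fovy': 54.1166, 'cx': 275.3058, 'cy': 217.7925, 'k1': -0.0342, 'eye': [0.4282, 0.0356, 1.3376], 'attitude': [0.0305, -0.0441, -0.7024, 0.7098]}
side {'fovy': 50.8717, 'cx': 286.2986, 'cy': 214.72, 'k1': -0.0253, 'eye': [0.0542, -0.6849, 1.1266], 'attitude': [0.3175, -0.1044, -0.2751, 0.9015]}
{'time_s': 0.1, 'joints': array([ 1.13341933e+00,  1.24447949e-01,  1.65152801e+00,  4.13206120e-05,
        1.36749545e+00, -8.25996521e-02]), 'joint_velocities': array([-0.0005264 , -0.00172409, -0.00299485,  0.00089664,  0.00065433,
        0.00158381]), 'tau': array([ 1.16155596e-03, -4.24927747e+01, -3.66656721e+01, -3.86832471e-05,
        3.84612009e-03, -8.00025987e-06]), 'ee_pos': array([0.22555037, 0.60895306, 0.19097636]), 'ee_rot': array([ 1.76463875e-01,  9.84306669e-01, -9.02608335e-04, -2.61036410e-04]), 'force': array([-0.28628201, -0.67308549,  0.28209291]), 'wrist_torque': array([ 0.00916078,  0.07658497, -0.02470079]), 'grip_force': 0.0, 'grip_width': 0.0853873275930834}
```

View pics/top0.png

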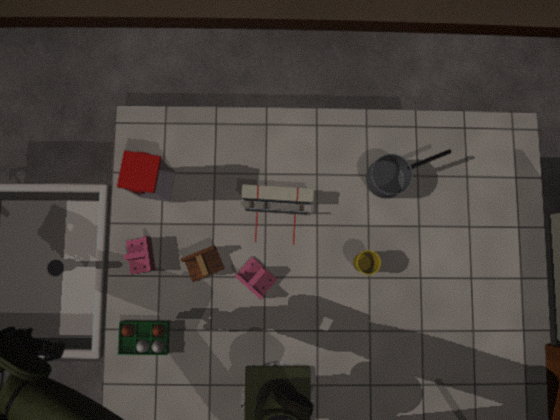

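View pics/side0.png

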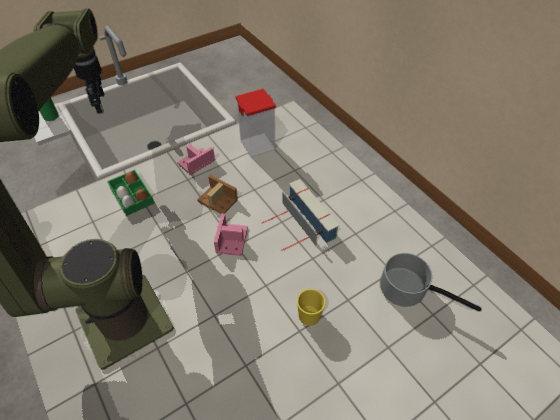

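The top view shows the brown wooden bracket at about (202,263). Pink look-alikes sit at (138,256) and (257,278). The upstand is at (277,200), with its red marks at x≈257 and x≈295. The wooden one fits the description, so I'll confirm it in an enlarged crop.

Run:
```python
from h import *
import pickle
d=pickle.load(open("d.pkl","rb"))
t=d["top"]["img"][170:310,170:330]; s=d["side"]["img"][165:265,185:345]
a=cv2.resize(t,None,fx=3.6,fy=3.6,interpolation=2)[:, :, ::-1]
b=cv2.resize(s,None,fx=3.6,fy=3.6,interpolation=2)[:, :, ::-1]
g=lambda x:(255*(x/255.)**.6).astype('u1')
cv2.imwrite("pics/ct.png",g(a)); cv2.imwrite("pics/cs.png",g(b))
c=d["top"];hsv=cv2.cvtColor(c["img"],cv2.COLOR_RGB2HSV)
red=((hsv[...,0]<6)|(hsv[...,0]>174))&(hsv[...,1]>110)&(hsv[...,2]>60)
n,l,st,ce=cv2.connectedComponentsWithStats(red.astype('u1'))
for i in range(1,n):
    if st[i,4]>8:
        ys,xs=np.where(l==i);print("red",st[i],xs[ys==ys.min()].mean(),ys.min(),xs[ys==ys.max()].mean(),ys.max())
br=(hsv[...,0]>6)&(hsv[...,0]<20)&(hsv[...,1]>90)
n,l,st,ce=cv2.connectedComponentsWithStats(br.astype('u1'))
for i in range(1,n):
    if st[i,4]>60: print("brown",st[i],ce[i])
for p in [(202,263),(277,210),(257,240),(295,243)]: print(p,onz(c,*p,0).round(3))
```

```text
red [ 117  151   44   42 1455] 128.375 151 146.7 192
red [257 189   2  10  14] 257.5 189 257.0 198
red [297 188   2  10  11] 297.5 188 297.0 197
red [255 213   3  29  39] 257.0 213 255.0 241
red [293 215   3  29  40] 294.5 215 293.0 243
brown [   0    0  560   38 5444] [292.96987509  21.43074945]
brown [80  0 17 14 72] [87.01388889  5.97222222]
brown [366   0  20  19  88] [375.39772727   7.92045455]
brown [433   0  14  17  75] [439.48         7.02666667]
brown [536   7  16  14  73] [544.4109589   13.38356164]
brown [181 246  43  36 833] [202.51620648 263.1272509 ]
brown [121 325  14  12  89] [126.56179775 330.42696629]
brown [152 325  13  12  85] [157.15294118 330.42352941]
brown [545 344  15  76 625] [553.8288 375.648 ]
(202, 263) [0.421 0.246 0.   ]
(277, 210) [0.596 0.005 0.   ]
(257, 240) [0.497 0.069 0.   ]
(295, 243) [ 0.488 -0.054  0.   ]
```

View pics/ct.png

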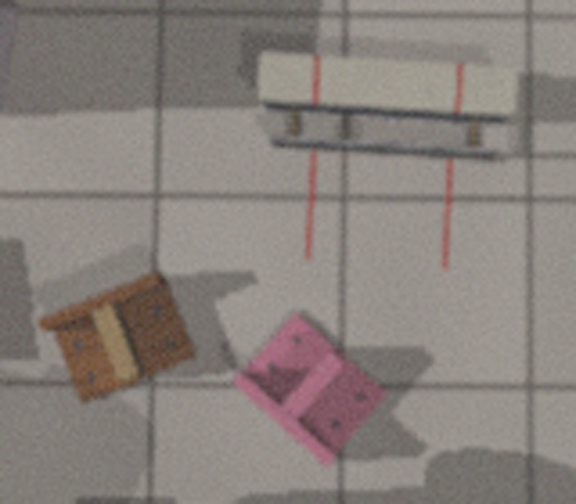

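View pics/cs.png

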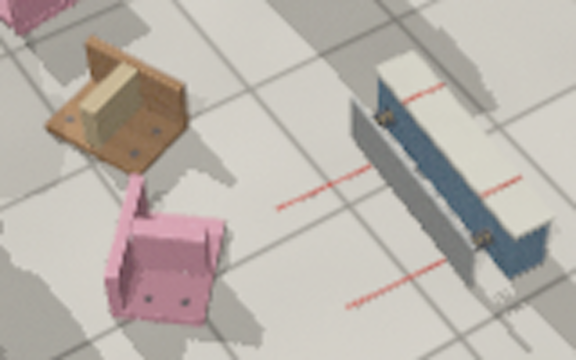

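The crops confirm it: brown bracket with a tan rib (crop 117,342), its back plate facing roughly towards the strip. Pink ones are decoys. Next I'll measure the rib, plate, strip and marks.

Run:
```python
from h import *
import pickle
d=pickle.load(open("d.pkl","rb"))
c=d["top"];im=c["img"];hsv=cv2.cvtColor(im,cv2.COLOR_RGB2HSV)
q=lambda x,y:(170+x/3.6-.36,170+y/3.6-.36)
print("hsv rib",hsv[263,200:204].tolist(),"brown",hsv[258,208].tolist(),"plate",hsv[253,205].tolist())
# rib: lighter, less saturated than brown, in bracket box
sub=np.zeros(hsv.shape[:2],bool);sub[246:282,181:224]=1
h=hsv.astype(int)
br=sub&(h[...,0]>5)&(h[...,0]<25)&(h[...,1]>60)
rib=br&(h[...,2]>125)
n,l,st,ce=cv2.connectedComponentsWithStats(rib.astype('u1'));i=1+st[1:,4].argmax()
ys,xs=np.where(l==i);W=np.array([onz(c,x,y,.06)[:2] for x,y in zip(xs,ys)],'f4')
r=cv2.minAreaRect(W);print("rib",st[i],W.mean(0),r)
ys,xs=np.where(br);
print("brown rect px",cv2.minAreaRect(np.c_[xs,ys].astype('f4')))
for p in [(40,322),(160,273)]: print("plate top ends",onz(c,*q(*p),.06).round(4))
for p in [(83,402),(195,355)]: print("foot front corners",onz(c,*q(*p),.01).round(4))
# marks
for a,b in [((257,213),(255,241)),((294.5,215),(293,243))]:
    A=onz(c,*a,0);B=onz(c,*b,0);v=A-B;print("mark",A.round(4),B.round(4),"yaw",np.degrees(np.arctan2(v[1],v[0])).round(2))
for a in [(257.3,193.5),(297.3,192.5)]: print("mark top",onz(c,*a,.069).round(4))
# strip top edge: darkest rows
S=[]
for x in range(250,308,4):
    col=h[206:218,x,2]; y=206+col.argmin(); S.append(onz(c,x,y,.06)[:2])
S=np.array(S);p=np.polyfit(S[:,1],S[:,0],1);print("strip x=",p,"normal yaw",np.degrees(np.arctan(-p[0])),np.std(S[:,0]-np.polyval(p,S[:,1])))
for p in [(270,143),(500,157)]: print("strip ends",onz(c,*q(*p),.06).round(4))
for p in [(259,103),(260,52),(518,66),(518,118)]: print("upstand top",onz(c,*q(*p),.069).round(4))
```

```text
hsv rib [[17, 124, 99], [17, 121, 103], [15, 135, 98], [17, 123, 87]] brown [11, 128, 50] plate [8, 138, 35]Traceback (most recent call last):
  File "<stdin>", line 12, in <module>
ValueError: attempt to get argmax of an empty sequence
```

```bash
cat > m.py <<'E'
from h import *
import pickle
d=pickle.load(open("d.pkl","rb"))
c=d["top"];im=c["img"];hsv=cv2.cvtColor(im,cv2.COLOR_RGB2HSV)
q=lambda x,y:(170+x/3.6-.36,170+y/3.6-.36)
sub=np.zeros(hsv.shape[:2],bool);sub[246:282,181:224]=1
h=hsv.astype(int)
br=sub&(h[...,0]>5)&(h[...,0]<25)&(h[...,1]>60)
rib=br&(h[...,2]>75)&(h[...,0]>12)
n,l,st,ce=cv2.connectedComponentsWithStats(rib.astype('u1'));i=1+st[1:,4].argmax()
ys,xs=np.where(l==i);W=np.array([onz(c,x,y,.06)[:2] for x,y in zip(xs,ys)],'f4')
print("rib",st[i],W.mean(0),cv2.minAreaRect(W))
for p in [(40,322),(160,273)]: print("plate top ends",onz(c,*q(*p),.06).round(4))
for p in [(83,402),(195,355)]: print("foot front corners",onz(c,*q(*p),.01).round(4))
for a,b in [((257,213),(255,241)),((294.5,215),(293,243))]:
    A=onz(c,*a,0);B=onz(c,*b,0);v=A-B;print("mark",A.round(4),B.round(4),"yaw",np.degrees(np.arctan2(v[1],v[0])).round(2))
for a in [(257.3,193.5),(297.3,192.5)]: print("mark top",onz(c,*a,.069).round(4))
S=[]
for x in range(250,308,4):
    col=h[206:218,x,2]; y=206+col.argmin(); S.append(onz(c,x,y,.06)[:2])
S=np.array(S);p=np.polyfit(S[:,1],S[:,0],1);print("strip x=",p,"normal yaw",np.degrees(np.arctan(-p[0])),np.std(S[:,0]-np.polyval(p,S[:,1])))
for p in [(270,143),(500,157)]: print("strip ends",onz(c,*q(*p),.06).round(4))
for p in [(259,103),(260,52),(518,66),(518,118)]: print("upstand top",onz(c,*q(*p),.069).round(4))
E
python3 m.py
```

```text
rib [196 254  12  22 124] [0.4150477  0.23822354] ((0.4151461124420166, 0.23977841436862946), (0.06705588102340698, 0.020767303183674812), 22.021778106689453)
plate top ends [0.4324 0.3022 0.06  ]
plate top ends [0.4755 0.2005 0.06  ]
foot front corners [0.3624 0.2724 0.01  ]
foot front corners [0.4048 0.1741 0.01  ]
mark [0.5853 0.0706 0.    ] [0.4936 0.0758 0.    ] yaw -3.25
mark [ 0.5801 -0.0523  0.    ] [ 0.4884 -0.0479  0.    ] yaw -2.79
mark top [0.6385 0.0687 0.069 ]
mark top [ 0.6432 -0.0563  0.069 ]
strip x= [0.05927146 0.58470765] normal yaw -3.392036219234084 0.003771626813707414
strip ends [0.5893 0.1078 0.06  ]
strip ends [ 0.5794 -0.0924  0.06  ]
upstand top [0.6229 0.1174 0.069 ]
upstand top [0.6677 0.1174 0.069 ]
upstand top [ 0.6583 -0.1072  0.069 ]
upstand top [ 0.6125 -0.1071  0.069 ]
```

The sizes check out: plate 110 mm, rib 67×21 mm, marks 124 mm apart.

| Item | Position (m) | Yaw |
|---|---|---|
| Bracket | (0.419, 0.2385) | +23° |
| Rib centre | (0.415, 0.237) | – |
| Seat | (0.584, 0.0085) | −2.8° |

Moving above the rib.

{"api": "arm_command", "payload": {"turn": [[0,0,-43.3],[0,0,-43.3],[0,0,-43.3],[0,0,-43.3],[0,0,-43.3],[0,0,-43.3],[0,0,-43.3],[0,0,-43.3],[0,0,-43.3],[0,0,-43.3],[0,0,-43.3],[0,0,-43.3]], "translation": [[-0.307,-0.283,0.06],[-0.307,-0.283,0.06],[-0.307,-0.283,0.06],[-0.307,-0.283,0.06],[-0.307,-0.283,0.06],[-0.307,-0.283,0.06],[-0.307,-0.283,0.06],[-0.307,-0.283,0.06],[-0.307,-0.283,0.06],[-0.307,-0.283,0.06],[-0.307,-0.283,0.06],[-0.307,-0.283,0.06]], "jaw": [0.085,0.085,0.085,0.085,0.085,0.085,0.085,0.085,0.085,0.085,0.085,0.085]}}

```text
time_s: 1.3
ee_pos: [0.4151, 0.2381, 0.1321]
ee_rot: [-0.199, 0.98, 0.0, -0.0]
force: [-0.2, 0.2, -0.6]
grip_width: 0.085
grip_force: 0.0
```

Run:
```python
from h import *
c=get_image("wrist");save(c,"w1.png");s=sense();print(s["time_s"],s["ee_pos"],R.from_quat(s["ee_rot"]).as_matrix().round(3).tolist(),s["force"])
for P in [(.415,.237,.06),(.454,.2514,.06)]:print(proj(c,P))
```

```text
1.35 [0.41505469 0.23830551 0.1322042 ] [[-0.92, -0.392, -0.0], [-0.392, 0.92, 0.0], [-0.0, 0.0, -1.0]] [-0.51132081 -0.77026803 -0.42510003]
[282.7982825  201.84174213]
[280.36734116 250.07171248]
```

View pics/w1.png

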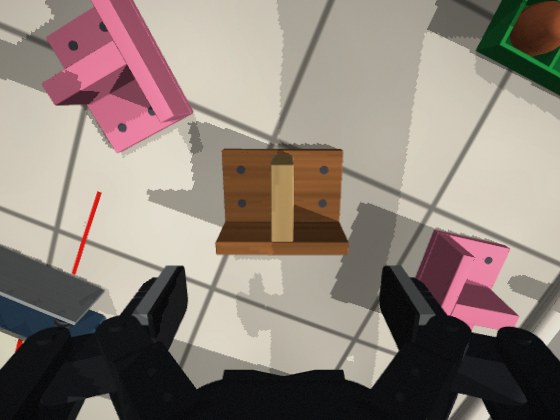

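The wrist view shows the rib centred at (283,203), where it was predicted, and square to the fingers. Descending and gripping.

{"api": "arm_command", "payload": {"turn": [[0,0,0],[0,0,0],[0,0,0],[0,0,0],[0,0,0],[0,0,0],[0,0,0],[0,0,0],[0,0,0],[0,0,0],[0,0,0],[0,0,0]], "translation": [[0,0,0.04],[0,0,0.08],[0,0,0.109],[0,0,0.109],[0,0,0.109],[0,0,0.109],[0,0,0.109],[0,0,0.109],[0,0,0.109],[0,0,0.109],[0,0,0.109],[0,0,0.109]], "jaw": [0.085,0.085,0.085,0.085,0.01,0.01,0.01,0.01,0.01,0.01,0.01,0.01]}}

```text
time_s: 2.55
ee_pos: [0.4153, 0.2374, 0.0231]
ee_rot: [-0.199, 0.98, 0.0, -0.0]
force: [-1.0, -0.3, -0.5]
grip_width: 0.0102
grip_force: 0.0
```

The fingers closed to 10 mm with no grip force, so I'll look.

Run:
```python
from h import *
a=get_image("wrist")["img"];b=get_image("side")["img"][130:270,130:300]
b=cv2.resize(b,(510,420))
cv2.imwrite("pics/w2.png",cv2.resize(np.hstack([a,b])[:,:,::-1],(800,314)));s=sense();print(s["grip_width"],s["grip_force"])
```

```text
0.009568833233309659 0.0
```

View pics/w2.png

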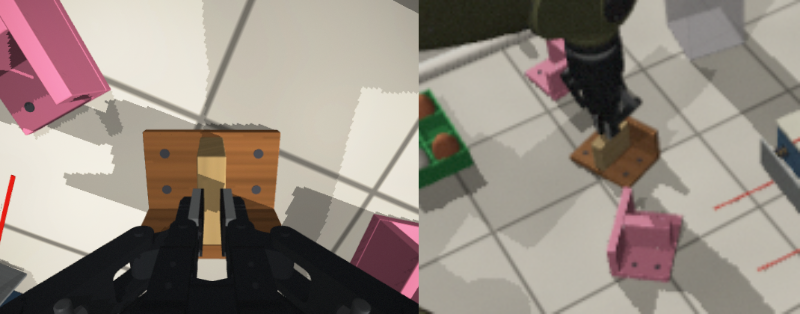

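The fingers straddle the rib with a small gap remaining on each side, so the opening reading is offset. Closing fully.

{"api": "arm_command", "payload": {"turn": [[0,0,0],[0,0,0],[0,0,0],[0,0,0],[0,0,0],[0,0,0]], "translation": [[0,0,0],[0,0,0],[0,0,0],[0,0,0],[0,0,0],[0,0,0]], "jaw": [0,0,0,0,0,0]}}

```text
time_s: 3.25
ee_pos: [0.4154, 0.2375, 0.0231]
ee_rot: [-0.199, 0.98, 0.0, -0.0]
force: [-0.3, 0.2, 0.4]
grip_width: -0.0004
grip_force: 0.0
```

Run:
```python
from h import *
a=get_image("wrist")["img"][120:420,120:440]
cv2.imwrite("pics/w3.png",a[:,:,::-1]);s=sense();print(s["grip_width"],s["grip_force"],s["force"])
```

```text
0.00016730725266653955 0.0 [-0.87146934 -0.22797841  0.30128666]
```

View pics/w3.png

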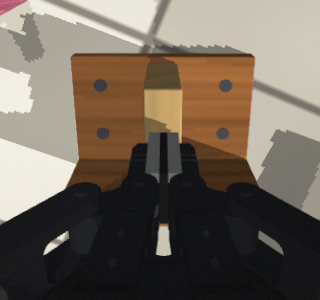

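The fingers shut without touching the rib, so I'll check where the TCP should appear in this view against the fingertips I can see.

Run:
```python
from h import *
import pickle
c=get_image("wrist");s=sense();p=s["ee_pos"];M=R.from_quat(s["ee_rot"]).as_matrix()
print("eye rel tool",M.T@(np.array(c["eye"])-p),"view",-att(c)[:,2])
for dz in(0,-.02,-.04,-.06): print("tcp shifted",dz,proj(c,p+M@[0,0,dz])-[120,120])
x=np.array([np.cos(np.radians(23)),np.sin(np.radians(23)),0])
b=np.array([.419,.2385,0])
for a,z in((-36,60),(28,60),(-40,10),(40,60)): print("bracket",a,z,proj(c,b+x*a/1e3+[0,0,z/1e3])-[120,120])
t=get_image("side");top=get_image("top")
for n,cc in(("side",t),("top",top)): print(n,proj(cc,p),proj(cc,p+M@[0,0,-.04]))
o=cv2.resize(t["img"][150:220,180:250],(560,560),interpolation=2)
cv2.imwrite("pics/s4.png",o[:,:,::-1])
```

```text
eye rel tool [ 0.07756923 -0.00048879 -0.1814541 ] view [ 0.27678561  0.11667889 -0.95382166]
tcp shifted 0 [164.16892413 118.62891922]
tcp shifted -0.02 [164.24661825 133.62097509]
tcp shifted -0.04 [164.34269021 152.1950312 ]
tcp shifted -0.06 [164.46442509 175.78836939]
bracket -36 60 [163.42287027  84.70020061]
bracket 28 60 [163.38226492 204.65790057]
bracket -40 10 [163.43146558  52.76787941]
bracket 40 60 [163.37547958 223.95178405]
side [215.43888131 197.56179743] [214.07400865 189.42728705]
top [203.44733468 264.75143685] [201.44445626 264.85788192]
```

View pics/s4.png

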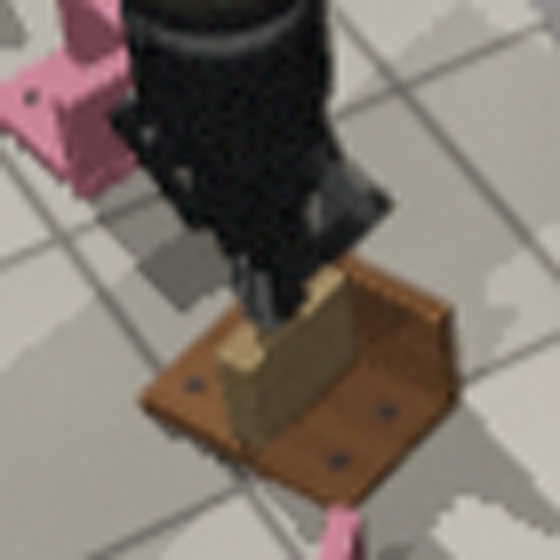

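The side crop shows the shut tips just above the rib, at about (213,190), which puts the real fingertips about 37 mm above the reported TCP. The bracket hasn't moved. I'll open, go 32 mm lower while watching the force, and close again.

{"api": "arm_command", "payload": {"turn": [[0,0,0],[0,0,0],[0,0,0],[0,0,0],[0,0,0],[0,0,0],[0,0,0],[0,0,0],[0,0,0],[0,0,0],[0,0,0],[0,0,0]], "translation": [[0,0,0],[0,0,0],[0,0,0],[0,0,0],[0,0,0],[0,0,0],[0,0,0],[0,0,0.008],[0,0,0.016],[0,0,0.024],[0,0,0.032],[0,0,0.032]], "jaw": [0.06,0.06,0.06,0.06,0.06,0.06,0.06,0.06,0.06,0.06,0.06,0.06]}}

```text
time_s: 4.65
ee_pos: [0.414, 0.2368, -0.0108]
ee_rot: [-0.199, 0.98, -0.0, -0.002]
force: [-0.4, -0.6, -0.1]
grip_width: 0.06
grip_force: 0.0
```

{"api": "arm_command", "payload": {"turn": [[0,0,0],[0,0,0],[0,0,0],[0,0,0],[0,0,0],[0,0,0],[0,0,0],[0,0,0]], "translation": [[0,0,0],[0,0,0],[0,0,0],[0,0,0],[0,0,0],[0,0,0],[0,0,0],[0,0,0]], "jaw": [0,0,0,0,0,0,0,0]}}

```text
time_s: 5.45
ee_pos: [0.416, 0.2377, -0.0082]
ee_rot: [-0.199, 0.98, 0.0, 0.001]
force: [-0.9, 0.5, 4.8]
grip_width: 0.0173
grip_force: 60.1
```

Run:
```python
from h import *
t=get_image("side");w=get_image("wrist")
o=cv2.resize(t["img"][150:220,180:250],(500,500),interpolation=2)
b=cv2.resize(w["img"][120:420,120:420],(300,300));b=cv2.copyMakeBorder(b,0,200,0,0,0)
cv2.imwrite("pics/s5.png",np.hstack([o,b])[:,:,::-1]);s=sense();print(s["force"],s["grip_width"],s["grip_force"])
```

```text
[-0.34418296 -0.90287203  6.3379393 ] 0.017313775914772428 60.1125168800354
```

View pics/s5.png

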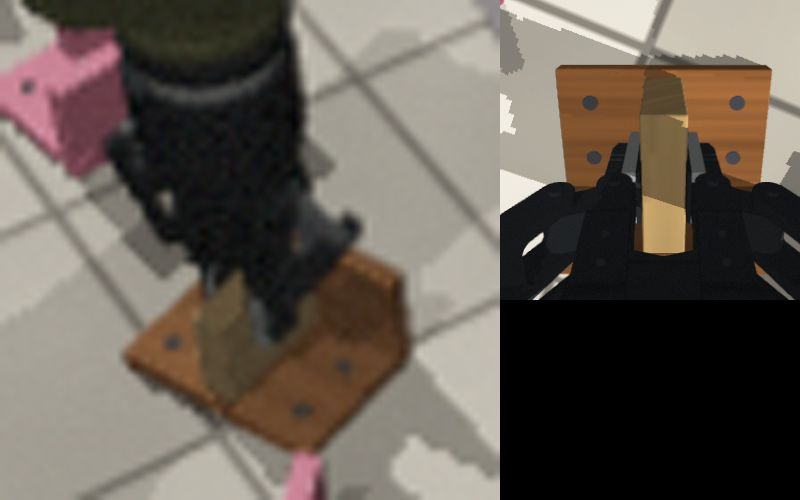

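The grip is good: 17.3 mm opening and 60 N, pads well down the rib. Lifting 90 mm and carrying it to about 15 mm in front of the strip.

{"api": "arm_command", "payload": {"turn": [[0,0,0],[0,0,0],[0,0,0],[0,0,4],[0,0,8],[0,0,12],[0,0,16],[0,0,20],[0,0,24],[0,0,25.8],[0,0,25.8],[0,0,25.8]], "translation": [[0,0,-0.03],[0,0,-0.06],[0,0,-0.09],[-0.002,-0.04,-0.09],[-0.004,-0.08,-0.09],[-0.006,-0.12,-0.09],[-0.008,-0.16,-0.09],[-0.01,-0.2,-0.09],[-0.012,-0.23,-0.09],[-0.012,-0.252,-0.09],[-0.012,-0.252,-0.09],[-0.012,-0.252,-0.09]], "jaw": [0,0,0,0,0,0,0,0,0,0,0,0]}}

```text
time_s: 6.75
ee_pos: [0.5237, 0.0101, 0.0797]
ee_rot: [0.025, 1.0, 0.0, -0.001]
force: [0.3, 0.0, -2.2]
grip_width: 0.0172
grip_force: 59.6
```

Run:
```python
from h import *
c=get_image("wrist");s=sense();M=R.from_quat(s["ee_rot"]).as_matrix();print(s["ee_pos"],M[:,0],s["force"],s["grip_width"],s["grip_force"])
hsv=cv2.cvtColor(c["img"],cv2.COLOR_RGB2HSV)
red=((hsv[...,0]<6)|(hsv[...,0]>174))&(hsv[...,1]>150)&(hsv[...,2]>60)
n,l,st,ce=cv2.connectedComponentsWithStats(red.astype('u1'))
for i in range(1,n):
    if st[i,4]>30:
        ys,xs=np.where(l==i);ln=cv2.fitLine(np.c_[xs,ys].astype('f4'),2,0,.01,.01).ravel()
        f=lambda y:(ln[2]+(y-ln[3])*ln[0]/ln[1],y)
        y0,y1=ys.min(),ys.max();print(st[i],onz(c,*f(y0),0).round(4),onz(c,*f(y1),0).round(4))
cv2.imwrite("pics/w6.png",c["img"][:,:,::-1])
```

```text
[0.52358938 0.01058437 0.07989224] [-0.99879081  0.04909697  0.00253043] [-0.14522579 -0.36854762 -2.63745403] 0.01708071322795413 59.598339200019836
[205 157   6  28 131] [ 0.4861 -0.0487  0.    ] [ 0.5078 -0.0498  0.    ]
[362 158   6  27 118] [0.4931 0.0753 0.    ] [0.5139 0.0741 0.    ]
```

The red marks seen by the wrist camera give a centre line at y≈0.0084 by the strip and a yaw of about −3°. The TCP is within 1 mm of that and square. Lowering.

{"api": "arm_command", "payload": {"turn": [[0,0,0],[0,0,0],[0,0,0],[0,0,0],[0,0,0],[0,0,0],[0,0,0]], "translation": [[0,0,0.03],[0,0,0.055],[0,0,0.07],[0,0,0.08],[0,0,0.085],[0,0,0.087],[0,0,0.087]], "jaw": [0,0,0,0,0,0,0]}}

```text
time_s: 7.5
ee_pos: [0.5254, 0.0102, -0.0052]
ee_rot: [0.025, 1.0, -0.0, 0.001]
force: [-0.7, -1.0, -2.5]
grip_width: 0.0172
grip_force: 59.6
```

{"api": "arm_command", "payload": {"turn": [[0,0,0],[0,0,0],[0,0,0],[0,0,0]], "translation": [[0,0,0.001],[0,0,0.002],[0,0,0.003],[0,0,0.003]], "jaw": [0,0,0,0]}}

```text
time_s: 7.9
ee_pos: [0.5253, 0.01, -0.0082]
ee_rot: [0.025, 1.0, -0.0, 0.0]
force: [-0.7, -0.1, 1.5]
grip_width: 0.0171
grip_force: 60.0
```

The foot is on the counter (force z went from −2.5 to +1.5 N). Sliding towards the strip, about 15 mm to contact.

{"api": "arm_command", "payload": {"turn": [[0,0,0],[0,0,0],[0,0,0],[0,0,0],[0,0,0],[0,0,0]], "translation": [[-0.003,0,0],[-0.006,0,0],[-0.009,0,0],[-0.012,0,0],[-0.012,0,0],[-0.012,0,0]], "jaw": [0,0,0,0,0,0]}}

```text
time_s: 8.5
ee_pos: [0.5376, 0.0095, -0.0083]
ee_rot: [0.025, 1.0, -0.0, 0.001]
force: [-0.6, 0.3, 3.4]
grip_width: 0.0167
grip_force: 60.5
```

{"api": "arm_command", "payload": {"turn": [[0,0,0],[0,0,0],[0,0,0],[0,0,0],[0,0,0]], "translation": [[-0.002,0,0],[-0.004,0,0],[-0.006,0,0],[-0.006,0,0],[-0.006,0,0]], "jaw": [0,0,0,0,0]}}

```text
time_s: 9.0
ee_pos: [0.5425, 0.0093, -0.0082]
ee_rot: [0.025, 1.0, 0.0, -0.0]
force: [-4.4, 0.5, 7.4]
grip_width: 0.0169
grip_force: 60.9
```

In contact. Pressing further and easing the downward load slightly.

{"api": "arm_command", "payload": {"turn": [[0,0,0],[0,0,0],[0,0,0],[0,0,0],[0,0,0],[0,0,0]], "translation": [[-0.001,0,-0.0005],[-0.002,0,-0.0005],[-0.003,0,-0.0005],[-0.004,0,-0.0005],[-0.004,0,-0.0005],[-0.004,0,-0.0005]], "jaw": [0,0,0,0,0,0]}}

```text
time_s: 9.6
ee_pos: [0.5455, 0.0092, -0.0082]
ee_rot: [0.025, 1.0, 0.0, -0.002]
force: [-8.4, 0.1, 8.5]
grip_width: 0.0172
grip_force: 61.1
```

{"api": "arm_command", "payload": {"turn": [[0,0,0],[0,0,0],[0,0,0],[0,0,0],[0,0,0],[0,0,0]], "translation": [[-0.001,0,-0.0005],[-0.002,0,-0.0005],[-0.003,0,-0.0005],[-0.003,0,-0.0005],[-0.003,0,-0.0005],[-0.003,0,-0.0005]], "jaw": [0,0,0,0,0,0]}}

```text
time_s: 10.2
ee_pos: [0.5476, 0.009, -0.0081]
ee_rot: [0.025, 1.0, 0.0, -0.003]
force: [-9.5, 0.7, 8.6]
grip_width: 0.0171
grip_force: 61.1
```

Run:
```python
from h import *
t=get_image("side");c=get_image("top");s=sense();print(s["ee_pos"],s["force"],s["wrist_torque"],s["grip_force"])
g=lambda x:(255*(x/255.)**.6).astype('u1')
o=cv2.resize(t["img"][150:255,255:355],(400,420),interpolation=2)
b=cv2.resize(c["img"][170:270,225:320],(399,420),interpolation=2)
cv2.imwrite("pics/f.png",g(np.hstack([o,b]))[:,:,::-1])
```

```text
[ 0.54762326  0.00904062 -0.00811597] [-9.31917278 -0.14146025  8.27309252] [-0.01374319  1.26431808 -0.02830351] 61.12590193748474
```

View pics/f.png

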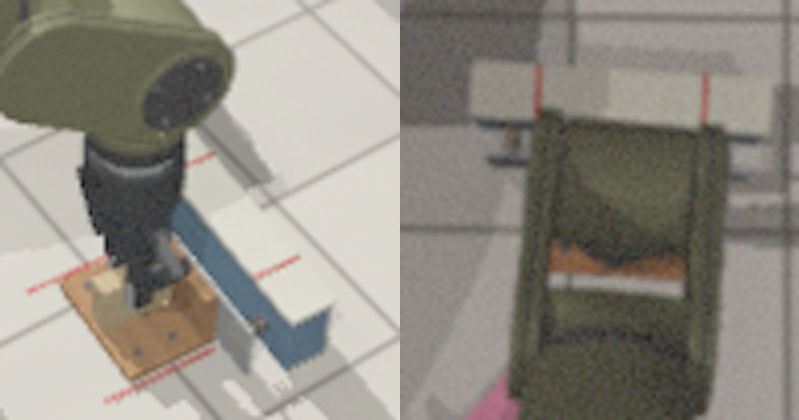

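The picture shows the plate flat on the strip, inside the red marks and square, at about 7–9 mm squeeze. I'll add 2 mm and then hold.

{"api": "arm_command", "payload": {"turn": [[0,0,0],[0,0,0],[0,0,0],[0,0,0],[0,0,0],[0,0,0],[0,0,0],[0,0,0],[0,0,0],[0,0,0],[0,0,0],[0,0,0]], "translation": [[-0.001,0,0],[-0.002,0,0],[-0.002,0,0],[-0.002,0,0],[-0.002,0,0],[-0.002,0,0],[-0.002,0,0],[-0.002,0,0],[-0.002,0,0],[-0.002,0,0],[-0.002,0,0],[-0.002,0,0]], "jaw": [0,0,0,0,0,0,0,0,0,0,0,0]}}

```text
time_s: 11.5
ee_pos: [0.549, 0.009, -0.0081]
ee_rot: [0.025, 1.0, 0.0, -0.003]
force: [-12.0, 1.0, 10.6]
grip_width: 0.0173
grip_force: 61.5
```

{"api": "arm_command", "payload": {"turn": [[0,0,0],[0,0,0],[0,0,0],[0,0,0],[0,0,0],[0,0,0],[0,0,0],[0,0,0],[0,0,0],[0,0,0],[0,0,0],[0,0,0]], "translation": [[0,0,0],[0,0,0],[0,0,0],[0,0,0],[0,0,0],[0,0,0],[0,0,0],[0,0,0],[0,0,0],[0,0,0],[0,0,0],[0,0,0]], "jaw": [0,0,0,0,0,0,0,0,0,0,0,0]}}

```text
time_s: 12.7
ee_pos: [0.549, 0.009, -0.0081]
ee_rot: [0.025, 1.0, 0.0, -0.003]
force: [-11.5, 0.5, 10.6]
grip_width: 0.0172
grip_force: 61.5
```

Run:
```python
from h import *
c=get_image("side");s=sense();print(s["ee_pos"],s["force"],s["wrist_torque"])
# visible free end (right) of strip: top edge line between plate and strip end; print brightness profile towards the tile
e=np.array([.584,.0084]);x=np.array([np.cos(-.052),np.sin(-.052)]);y=np.array([-x[1],x[0]])
import pickle;c0=pickle.load(open("d.pkl","rb"))["side"]
for cc in(c0,c):
  for yy in(-.08,-.088):
    P=[np.r_[e+x*a+y*yy,.058] for a in np.arange(-.01,.03,.002)]
    print([cv2.getRectSubPix(cc["img"],(1,1),tuple(map(float,proj(cc,p))))[0,0].tolist()[::2] for p in P])
```

```text
[ 0.54906912  0.00895598 -0.00808592] [-12.08661679   0.45046956  10.61354532] [-0.02660728  1.56660351 -0.06382386]
[[75, 74], [76, 75], [76, 75], [75, 75], [76, 75], [76, 75], [74, 74], [78, 78], [94, 94], [119, 117], [143, 140], [127, 123], [103, 104], [70, 83], [44, 67], [44, 65], [45, 65], [47, 69], [48, 69], [48, 68]]
[[75, 74], [74, 73], [74, 72], [75, 74], [75, 75], [75, 74], [75, 74], [82, 81], [96, 96], [116, 114], [109, 104], [86, 75], [73, 59], [61, 53], [67, 51], [65, 48], [58, 49], [64, 52], [69, 52], [61, 54]]
[[80, 46], [76, 55], [78, 66], [79, 78], [77, 76], [76, 75], [76, 76], [77, 77], [80, 78], [84, 81], [88, 86], [105, 104], [124, 126], [113, 121], [80, 98], [58, 78], [49, 72], [51, 75], [52, 75], [51, 75]]
[[93, 88], [81, 79], [77, 77], [79, 75], [83, 72], [95, 65], [103, 63], [96, 74], [90, 81], [84, 82], [89, 88], [102, 101], [123, 121], [139, 136], [102, 86], [72, 54], [65, 56], [73, 61], [77, 59], [69, 61]]
```

The strip's top edge has shifted about 6–7 mm in the side view; counter friction takes the rest of the wrist force. Adding 3 mm brings it to about 9–10 mm.

{"api": "arm_command", "payload": {"turn": [[0,0,0],[0,0,0],[0,0,0],[0,0,0],[0,0,0],[0,0,0],[0,0,0],[0,0,0],[0,0,0],[0,0,0],[0,0,0],[0,0,0]], "translation": [[-0.001,0,-0.0005],[-0.002,0,-0.0005],[-0.003,0,-0.0005],[-0.003,0,-0.0005],[-0.003,0,-0.0005],[-0.003,0,-0.0005],[-0.003,0,-0.0005],[-0.003,0,-0.0005],[-0.003,0,-0.0005],[-0.003,0,-0.0005],[-0.003,0,-0.0005],[-0.003,0,-0.0005]], "jaw": [0,0,0,0,0,0,0,0,0,0,0,0]}}

```text
time_s: 13.95
ee_pos: [0.5511, 0.0089, -0.0081]
ee_rot: [0.025, 1.0, 0.0, -0.004]
force: [-13.6, -0.4, 10.1]
grip_width: 0.017
grip_force: 61.4
```

{"api": "arm_command", "payload": {"turn": [[0,0,0],[0,0,0],[0,0,0],[0,0,0],[0,0,0],[0,0,0],[0,0,0],[0,0,0],[0,0,0],[0,0,0],[0,0,0],[0,0,0]], "translation": [[0,0,0],[0,0,0],[0,0,0],[0,0,0],[0,0,0],[0,0,0],[0,0,0],[0,0,0],[0,0,0],[0,0,0],[0,0,0],[0,0,0]], "jaw": [0,0,0,0,0,0,0,0,0,0,0,0]}}

```text
time_s: 15.15
ee_pos: [0.5511, 0.0089, -0.0081]
ee_rot: [0.025, 1.0, 0.0, -0.004]
force: [-12.8, 1.2, 11.2]
grip_width: 0.0171
grip_force: 61.4
```

Run:
```python
from h import *
import pickle
c=get_image("side");s=sense();print(s["ee_pos"],s["force"])
e=np.array([.584,.0084]);x=np.array([np.cos(-.052),np.sin(-.052)]);y=np.array([-x[1],x[0]])
c0=pickle.load(open("d.pkl","rb"))["side"]
a=np.arange(-.004,.03,.0005)
for yy in(-.076,-.08,-.084,-.088):
  r=[]
  for cc in(c0,c):
    v=[cv2.getRectSubPix(cc["img"],(1,1),tuple(map(float,proj(cc,np.r_[e+x*t+y*yy,.058]))))[0,0].mean() for t in a]
    r.append((a[int(np.argmax(np.array(v)>95))]*1e3).round(1))
  print(yy,r)
```

```text
[ 0.55110663  0.00886958 -0.00807848] [-13.8504139    0.11473965  10.19084515]
-0.076 [np.float64(6.5), np.float64(13.5)]
-0.08 [np.float64(6.5), np.float64(13.5)]
-0.084 [np.float64(6.0), np.float64(14.0)]
-0.088 [np.float64(6.0), np.float64(14.0)]
```

The strip is in about 8–10 mm and the force is steady, well inside the band. One more hold to go past two seconds, then I'll hand in.

{"api": "arm_command", "payload": {"turn": [[0,0,0],[0,0,0],[0,0,0],[0,0,0],[0,0,0],[0,0,0],[0,0,0],[0,0,0],[0,0,0],[0,0,0],[0,0,0],[0,0,0]], "translation": [[0,0,0],[0,0,0],[0,0,0],[0,0,0],[0,0,0],[0,0,0],[0,0,0],[0,0,0],[0,0,0],[0,0,0],[0,0,0],[0,0,0]], "jaw": [0,0,0,0,0,0,0,0,0,0,0,0]}}

```text
time_s: 16.4
ee_pos: [0.5511, 0.0089, -0.0081]
ee_rot: [0.025, 1.0, 0.0, -0.004]
force: [-13.8, 0.3, 10.4]
grip_width: 0.0167
grip_force: 61.4
```

```bash
python3 -c "
from h import *
s=sense();print(s['ee_pos'],s['force'],s['grip_force']);print(finish_job())"
```

```text
[ 0.5511013   0.00885579 -0.00809657] [-13.77371509   0.27559891  10.38256063] 61.3968551158905
the job is handed in; nothing more can be done
None
```

Handed in at 16.4 s: the arm is still gripping the bracket and pressing it against the strip, centred between the red marks, with the strip about 8–10 mm in (so roughly 8–10 N) for over two seconds; the judge's verdict was not shown.

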